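# Fetch a fuse cassette from the carousel and stack it on the dock

### The job

Turn the carousel until the orange fuse cassette stands in the open front of the hood, lift it out and set it down on the blue mat to change your grip, then stack it on the grey cassette in the dock with the cut corners matching, so that its skirt is fully seated. Do not drop it; leave the blue and green cassettes in their pockets, the grey one on the dock, and the things lying on the table where they are.

Things in the scene. Friction and masses are not known exactly. Their poses are not given: they have to be found in the camera images.
- orange: Orange closed cassette to move, 64 mm long (x), 46 wide (y), 30 high, about 0.12 kg; origin at centre of underside, z up. Both corners at its +x end are cut at 45 degrees (14 mm legs). Sides rise to a ledge at 24 mm; on top a 55 x 37 mm platform 6 mm high with the same cut corners, its last 2 mm stepped in 1 mm. Starts in a side pocket of the carousel, length along the radius, cut end in or out.
- orange_key (a point): Middle of the orange cassette's cut-cornered (+x) end face, 32 mm from its centre, 12 mm above its underside. Underneath, each cassette has a skirt 8 mm deep, 3 mm thick, opening 58 x 40 mm with the same cut corners: it drops over the platform below, 1.5 mm play each side, only with cut ends together. Seated, the upper one stands 24 mm above the lower.
- grey: Grey cassette, same shape and axes as the orange one; starts seated on the dock and is the one to stack on.
- grey_key (a point): Middle of the grey cassette's cut-cornered (+x) end face, as on the orange one.
- blue: Blue cassette, same shape and axes, in the carousel pocket opposite the orange one; rides along in its pocket.
- green: Green cassette, same shape and axes, in another carousel pocket; rides along in its pocket.
- hood: Fixed stand with clear flat dust hood over the carousel. Origin on the table on the carousel's axis, z up; its -x side is the open front, roughly towards the robot. The plate, 85 to 89 mm above the table, covers x 0 to 180 mm, |y| < 185 mm; two wings reach forward to x = -50 mm at |y| 60 to 112 mm. Four thin posts stand outside the disc (x 20 and 165 mm). The rest is open from above.
- peg0 (a point): Centre of the top of one of four black upright pegs near the carousel's rim: 12 mm across, 42 mm tall above the disc, top 62 mm above the table, 150 mm from the axis, midway between pockets. Push a peg sideways round the axis to turn the carousel, either way, as far as you like; it resists with about 1.5 N at a peg and stays where it is left.
- peg1 (a point): Same point of the next peg, 90 degrees anticlockwise from above. The carousel itself: a grey disc of radius 160 mm, top 20 mm above the table, steel hub of radius 14 mm rising 30 mm above the disc, four pockets 90 degrees apart, centres 95 mm from the axis. Cassettes stand on the disc.
- peg2 (a point): Same point of the third peg. Each carousel pocket has two walls 30 mm high, 4 mm thick, along the cassette's long sides (2 mm play), and 4 mm high lips just beyond its ends: a cassette can be taken only by its two ends, 64 mm apart, fingertips above the lips.
- peg3 (a point): Same point of the fourth peg.
- mat: Fixed blue fabric mat 150 x 150 x 3 mm on the table, for setting a cassette down; origin at the centre of its underside.
- dock: Fixed stacking dock: dark steel base 100 x 74 x 8 mm, origin at centre of underside, x along its length, with a platform like a cassette's (cut corners at +x) under the grey cassette. At each end (x = +-36 to 42 mm, |y| < 15 mm) an aluminium cheek 70 mm high stands 4 mm from the cassettes' ends: no room for fingers there, so cassettes go in held by their long sides.
- meter: Bystander: black hand meter 120 x 75 x 28 mm lying flat; origin under its centre.
- mug: Bystander: blue mug, 80 mm across, 95 mm high; origin under its centre.
- driver: Bystander: screwdriver lying on the table.
- relay: Bystander: small clear relay on a black 50 x 35 mm foot, 40 mm high; origin under its centre.
There are look-alikes about, which are no part of the job. There is more than one size of the mat; the job needs the middle-sized.

How it is judged:
On the way, in this order (a step that is already met when the one before it is completed fails the run):
1. the orange cassette, still standing in its pocket, faces the open front of the hood (within 30 mm of the middle line) (x of orange in the frame of hood below -0.07 m and y of orange in the frame of hood between -0.03 and 0.03 m and height (world z) of orange below 0.025 m), for 0.2 s.
2. the orange cassette stands flat on the mat, let go (x of orange in the frame of mat between -0.06 and 0.06 m and y of orange in the frame of mat between -0.06 and 0.06 m and height (world z) of orange below 0.007 m and angle between orange's own z axis and vertical below 0.05 rad and contact force between the fingers and orange below 0.1 N), for 0.1 s.
At the end, for the whole second after the job is handed in: Orange seated on grey: 21.5-26.2 mm above it, centres within 3.5 mm, cut ends within 5.5 mm, level to 0.04 rad, at rest. Grey seated on the dock (3.5 mm, height +-2 mm, level). Blue and green standing in their carousel pockets (z of orange in the frame of grey between 0.0215 and 0.0262 m and horizontal distance between orange and grey below 0.0035 m and horizontal distance between orange_key and grey_key below 0.0055 m and angle between each of orange, grey's own z axis and vertical below 0.04 rad and horizontal distance between grey and dock below 0.0035 m and height (world z) of grey between 0.006 and 0.0102 m and linear speed of orange below 0.02 m/s and height (world z) of each of blue, green below 0.026 m); the robot touches nothing.
It fails at once if the orange cassette is dropped (falls free faster than 0.6 m/s) (linear speed of orange above 0.6 m/s and contact force between the fingers and orange below 0.05 N and height (world z) of orange above 0.004 m).
It fails at once if the blue or green cassette is lifted or tipped out of its pocket (height (world z) of any of blue, green above 0.032 m or angle between any of blue, green's own z axis and vertical above 0.25 rad).
It fails at once if the grey cassette is lifted or knocked off the dock (horizontal distance between grey and dock above 0.008 m or height (world z) of grey above 0.016 m).
It fails at once if a thing lying on the table is moved more than 30 mm (distance of any of meter, mug, driver, relay from where it was at the start of the episode above 0.03 m).
It also fails if it takes over 72 s, if anything falls off the work surface, if the arm or the gripper's body presses on something with over 40 N, if the wrist force passes 120 N, or if a joint passes its speed limit or range.

### The arm

A 6-joint arm with a two-finger parallel gripper is mounted at the origin on the work surface. World frame = base frame: x ahead of the robot, y to its left, z up, the work surface at z = 0. Lengths are in m, angles in rad, forces in N, time in s.
With the tool pointing down it reaches from about 0.35 to 0.975 m from the base axis. Payload 4.9 kg.
Tool frame: the origin (TCP) lies at the very end of the fingers, on their centre line; the grasp point (between the pads) lies 19 mm behind it; z points along the fingers, y is the direction in which the jaws open and shut (so a half turn about z gives the same grasp; the last joint's range is limited). The gripper opens to 85 mm and grips with 20 to 120 N. Pads are 22 mm wide; open, the fingers measure 114 mm over their backs; the gripper's body (76 mm by 85 mm) begins 54 mm behind the grasp point. The pads swing forward as they close: fully open they stand 13 mm farther back than shut.
Start: joints at [-1.43, 0.053, 1.613, -0, 1.476, -0.119], TCP at [0.161, -0.604, 0.231] pointing down, gripper open.
Joint ranges: [-3.01, 3.01], [-1.01, 2.22], [0.06, 2.58], [-1.02, 4.17], [0.09, 2.62], [-3.14, 3.14]. Speed limits (rad/s): [2.57, 2.57, 3.14, 3.14, 3.14, 3.14].

### API

Orientations are given as a unit quaternion [w, x, y, z].
In Python, from plant import monitor, eyes, manip gives the robot as it stands.
- The arm moves only by the tool step_arm, never from a script. Its argument "motion" is a list of rows, each a list of 7 numbers: the shift along the world's x, y, z scaled (see below), then the turn, a rotation vector about the world's x, y, z scaled (see below), then the closure in counts, from 0 (fully open) to 255 (shut). In form: [[x, y, z, ax, ay, az, grip], ...]. A call has 1 to 10 rows; each row is the pose to reach, as a shift and turn from the pose commanded when the call began; what a row does not reach only later rows make up. The controller multiplies each number of a shift by 0.5 m and each number of a turn by 1.5 rad. A row lasts 1/10 s, in which the tool goes at most 50 mm and 8.59 degrees, less where a joint would pass 70% of its speed; a pose out of reach is approached as far as the arm can. A call with a number of a shift or a turn outside -1 to 1 is refused whole. A call with a gripper value outside its range is refused whole. The fingers move at their own pace and stop on an object; the grip force is fixed at half the most. Time passes only in rows, so rows that repeat a pose let the fingers close. It gives the time, the measured TCP pose, the force and the opening at its end, in the units of the state.
- monitor.state(): the state, without advancing time (a new reading comes with each control period).
- eyes.grab_frame(name): name is "scene" or "top" or "wrist"; returns a dict with "pixels" (384x512x3 uint8, red, green, blue), "mtx" (3x3 intrinsics, pixels), "rvec" (rotation vector, rad) and "tvec" (3), from world to camera coordinates, as OpenCV has them; the wrist camera has in their place "hand_eye" (4x4, takes a point from camera to tool coordinates, whose origin is the TCP and whose axes are the flange's). Camera axes: x right, y down, z forward; pixel columns grow to the right and rows downward; lengths in m; the calibration is good to about 2 mm. A picture is of the moment at which its call begins: read the wrist's pose just before it. There is no depth.
- manip.job_done(): hands the job in, once; it reports no verdict.
Trained networks look in the newest picture that a camera, given by its name, has taken for a name from the list of things; names that differ only in an ending like _2 or _b are one class to them, and where a whole thing is asked for, a point or a joint stands for the part that bears it (a point fixed in the world has none). Each returns a list of dicts, best first, with "p" (0 to 1); they miss things now and then, are a little off and sometimes report something else, mostly with a low value. They report only what shows in the picture. A call takes as long as a camera call. They do not tell look-alikes from the thing itself.
- eyes.look_for(name, camera): "box" ([centre column, centre row, width, height] in pixels, round what is visible of it).
- eyes.pinpoint(name, camera): "uv" ([column, row] in pixels: a listed point, or the origin of a listed thing).
The state is a dict: "time": time; "joint_pos": joint angles; "joint_vel": joint speeds; "joint_efforts": joint torques, N m; "tool_pos": TCP position; "tool_rot": TCP orientation; "contact_force": force on the tool from outside, world axes, zero at the start; "ft_torque": the same for the moment, N m; "gripper_width": opening from 0.0 (shut) to 1.0 (fully open).
Only numpy, scipy, OpenCV 4.12 (cv2) and the standard library are available. Lean on these libraries where they do the work, as an engineer would, in place of code of your own. Each camera call takes 0.05 s, during which the arm holds its last target.

## Working session

There is one attempt and no reset: what is moved stays moved. The work goes in short steps, Python scripts to look and compute and a tool call to move; the robot and the scene stay as the last step left them, time stands still between calls to the robot, and variables do not carry over. Pictures are saved under pics/ and viewed, and the job is handed in when it is done.

Besides the shell and the picture viewer there is one more tool, called by a JSON object that holds its "method" and its "body", one argument or row to a line. step_arm: Moves the arm, as the interface text tells. Its arguments: {"type":"object","properties":{"motion":{"type":"array","items":{"type":"array","items":{"type":"number"}}}},"required":["motion"]}

```bash
ls; mkdir -p pics; cat > h.py <<'E'
import numpy as np, cv2
from plant import monitor, eyes, manip
from scipy.spatial.transform import Rotation as R
def grab(n,save=None):
    s=monitor.state(); f=eyes.grab_frame(n)
    if save: cv2.imwrite('pics/'+save,cv2.cvtColor(f['pixels'],cv2.COLOR_RGB2BGR))
    K=np.array(f['mtx'],float)
    if 'hand_eye' in f:
        q=s['tool_rot']; T=np.eye(4); T[:3,:3]=R.from_quat([q[1],q[2],q[3],q[0]]).as_matrix(); T[:3,3]=s['tool_pos']
        C=T@np.array(f['hand_eye']); Rc=C[:3,:3].T; t=-Rc@C[:3,3]
    else:
        Rc=cv2.Rodrigues(np.array(f['rvec'],float))[0]; t=np.array(f['tvec'],float).ravel()
    return dict(K=K,R=Rc,t=t,img=f['pixels'],s=s)
def ray(c,uv,z):
    d=c['R'].T@np.linalg.solve(c['K'],[uv[0],uv[1],1.]); o=-c['R'].T@c['t']
    return o+d*(z-o[2])/d[2]
def proj(c,P):
    p=(c['R']@np.atleast_2d(P).T).T+c['t']; p=(c['K']@p.T).T; return p[:,:2]/p[:,2:]
E
python3 - <<'E'
from h import *
s=monitor.state(); print({k:np.round(v,3).tolist() for k,v in s.items()})
H=dict(orange=.0,orange_key=.032,grey=.008,grey_key=.02,blue=.02,green=.02,hood=0,peg0=.062,peg1=.062,peg2=.062,peg3=.062,mat=0,dock=0,meter=0,mug=0,driver=0.01,relay=0)
H['orange']=.02
for n in('scene','top'):
    c=grab(n,n+'0.png'); print(n,'cam',np.round(-c['R'].T@c['t'],3))
    for k,z in H.items():
        for d in eyes.pinpoint(k,n)[:4]:
            print(k,round(d['p'],2),np.round(d['uv'],1),np.round(ray(c,d['uv'],z),3)[:2])
E
```

```text
pics
{'time': 0.0, 'joint_pos': [-1.43, 0.053, 1.614, -0.0, 1.476, -0.119], 'joint_vel': [-0.001, -0.0, -0.002, 0.0, -0.001, -0.002], 'joint_efforts': [0.002, -39.368, -37.018, -0.0, 0.007, -0.0], 'tool_pos': [0.16, -0.603, 0.23], 'tool_rot': [-0.001, 0.992, 0.13, -0.0], 'contact_force': [0.09, -0.1, -0.497], 'ft_torque': [0.043, -0.021, 0.014], 'gripper_width': 1.0}
scene cam [ 0.841 -0.641  1.162]
orange 0.57 [223.4 290.2] [ 0.574 -0.372]
orange 0.39 [269.8 173.9] [0.499 0.084]
grey 0.66 [299.4 134.3] [0.51  0.319]
grey_key 0.62 [306.4 134.7] [0.539 0.321]
green 0.74 [308.  133.9] [0.543 0.327]
hood 0.9 [253.3 273.3] [ 0.625 -0.274]
peg0 0.79 [202.6 256.8] [ 0.472 -0.323]
peg0 0.57 [261.4 229. ] [ 0.588 -0.15 ]
peg1 0.79 [202.6 256.8] [ 0.472 -0.323]
peg1 0.57 [261.4 229. ] [ 0.588 -0.15 ]
peg2 0.79 [202.6 256.8] [ 0.472 -0.323]
peg2 0.57 [261.4 229. ] [ 0.588 -0.15 ]
peg3 0.79 [202.6 256.8] [ 0.472 -0.323]
peg3 0.57 [261.4 229. ] [ 0.588 -0.15 ]
mat 0.7 [269.8 175.5] [0.496 0.09 ]
mat 0.7 [238.2 138.8] [0.302 0.189]
mat 0.63 [150.6 222.9] [ 0.223 -0.285]
dock 0.72 [299.2 133.4] [0
[... 293 characters left out ...]
[167.7 184.9] [0.521 0.322]
grey_key 0.76 [164.  177.3] [0.548 0.335]
blue 0.42 [302.9 151.5] [ 0.659 -0.185]
hood 0.93 [325.9 167.2] [ 0.604 -0.275]
peg0 0.95 [288.3 170.7] [ 0.576 -0.127]
peg1 0.95 [288.3 170.7] [ 0.576 -0.127]
peg2 0.95 [288.3 170.7] [ 0.576 -0.127]
peg3 0.95 [288.3 170.7] [ 0.576 -0.127]
mat 0.85 [201.1 247.6] [0.29  0.187]
mat 0.71 [326.7 272.9] [ 0.209 -0.278]
mat 0.58 [232.9 193.8] [0.494 0.076]
dock 0.6 [171.5 186.1] [0.518 0.309]
meter 0.77 [138.5 244.7] [0.296 0.42 ]
mug 0.96 [201.6 118.3] [0.786 0.207]
driver 0.67 [241.7 119.2] [0.783 0.051]
driver 0.67 [305.3 149.7] [ 0.668 -0.195]
driver 0.44 [342.4 199.1] [ 0.482 -0.335]
relay 0.54 [383.  226.8] [ 0.383 -0.488]
```

```bash
cd pics; python3 -c "
import cv2
a=cv2.imread('scene0.png');b=cv2.imread('top0.png')
cv2.imwrite('scene0b.png',cv2.resize(a[80:340,110:400],None,fx=2.3,fy=2.3,interpolation=3))
cv2.imwrite('top0b.png',cv2.resize(b[90:310,120:410],None,fx=2.6,fy=2.6,interpolation=3))
"
```

```text
(no output)
```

View pics/scene0b.png

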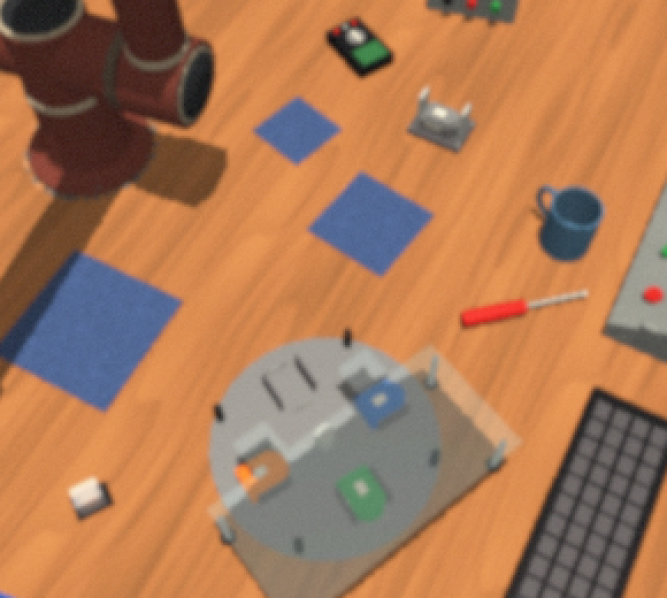

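View pics/top0b.png

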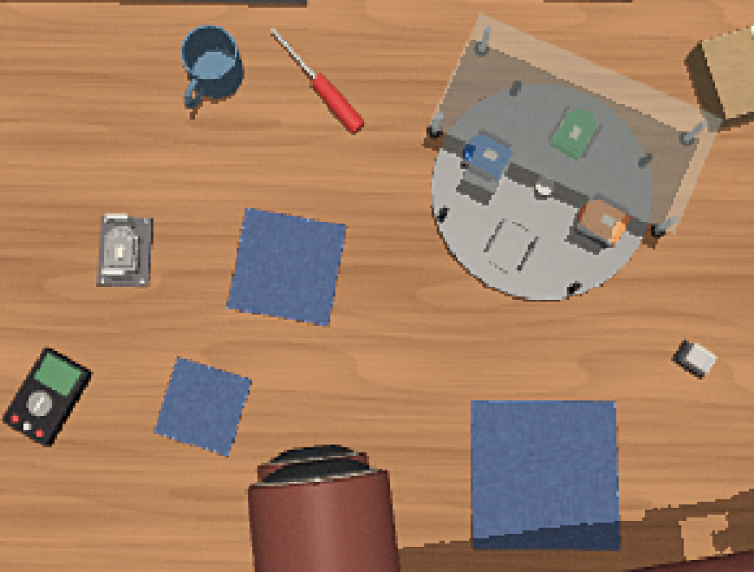

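```bash
python3 - <<'E'
from h import *
c=grab('top')
f=lambda u,v:(u/2.6+120,v/2.6+90)
for n,z,uv in [('hub',.05,(543,186)),('p',.062,(442,214)),('p',.062,(573,288)),('p',.062,(644,160)),('p',.062,(516,88)),('hoodTL',.089,(481,14)),('hoodTR',.089,(717,116)),('post',.0,(435,133)),('post',.0,(484,47)),('post',0,(658,238)),('post',0,(692,138)),
 ('orangeO',.02,(617,235)),
 ('mL',.003,(471,401)),('mL',.003,(617,401)),('mM',.003,(247,208)),('mM',.003,(346,225)),('mM',.003,(329,326)),('mM',.003,(227,308)),('mS',.003,(178,357)),('mS',.003,(251,379)),('dock',.008,(103,213)),('dock',.008,(153,218)),('dock',.008,(148,287)),('dock',.008,(97,285))]:
    print(n,np.round(ray(c,f(*uv),z),3)[:2])
# disc circle fit at z=.02
img=c['img'];big=cv2.resize(img[100:230,270:410],None,fx=5.7,fy=5.7,interpolation=cv2.INTER_CUBIC);cv2.imwrite('pics/top_car.png',big[...,::-1][:600,:800])
big=cv2.resize(img[150:230,140:260],None,fx=6,fy=6,interpolation=cv2.INTER_CUBIC);cv2.imwrite('pics/top_dock.png',big[...,::-1])
E
```

```text
hub [ 0.616 -0.277]
p [ 0.57  -0.134]
p [ 0.469 -0.317]
p [ 0.654 -0.418]
p [ 0.755 -0.237]
hoodTL [ 0.854 -0.183]
hoodTR [ 0.713 -0.513]
post [ 0.703 -0.127]
post [ 0.837 -0.198]
post [ 0.553 -0.453]
post [ 0.704 -0.506]
orangeO [ 0.553 -0.389]
mL [ 0.311 -0.183]
mL [ 0.316 -0.39 ]
mM [0.583 0.147]
mM [0.561 0.001]
mM [0.414 0.022]
mM [0.436 0.17 ]
mS [0.364 0.237]
mS [0.335 0.132]
dock [0.57  0.355]
dock [0.564 0.282]
dock [0.463 0.284]
dock [0.464 0.358]
```

View pics/top_car.png

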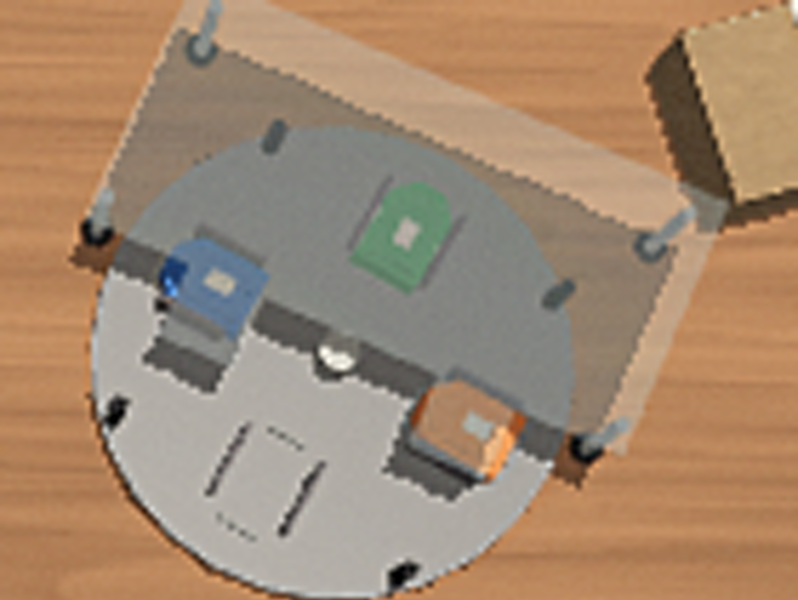

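View pics/top_dock.png

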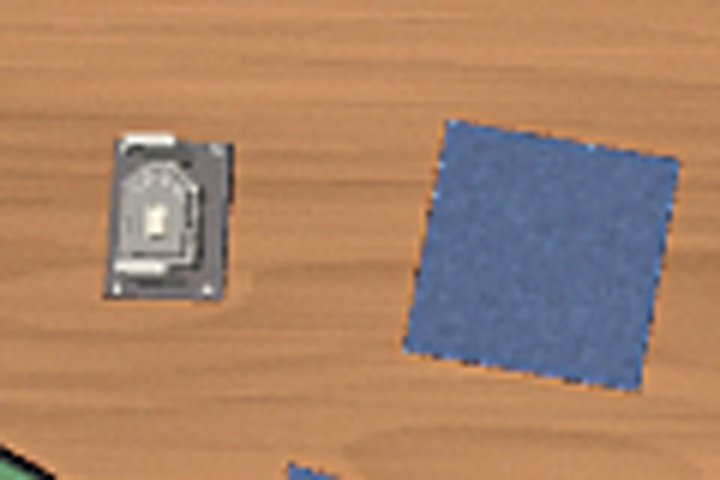

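{"method": "step_arm", "body": {
  "motion": [
    [0.62,0.57,0.1,0,0,0,180],
    [0.62,0.57,0.1,0,0,0,180],
    [0.62,0.57,0.1,0,0,0,180],
    [0.62,0.57,0.1,0,0,0,180],
    [0.62,0.57,0.1,0,0,0,180],
    [0.62,0.57,0.1,0,0,0,180],
    [0.62,0.57,0.1,0,0,0,180],
    [0.62,0.57,0.1,0,0,0,180],
    [0.62,0.57,0.1,0,0,0,180],
    [0.62,0.57,0.1,0,0,0,180]
  ]
}}

```text
time: 2.85
tool_pos: [0.4727, -0.3169, 0.2821]
tool_rot: [0.0, 0.991, 0.132, 0.001]
contact_force: [-0.4, 0.2, 1.5]
gripper_width: 0.297
```

```bash
cat > w.py <<'E'
from h import *
import sys
c=grab('wrist',sys.argv[1]); s=c['s']
q=s['tool_rot'];M=R.from_quat([q[1],q[2],q[3],q[0]]).as_matrix()
print('t',round(s['time'],2),'tcp',np.round(s['tool_pos'],4),'psi',round(np.degrees(np.arctan2(M[1,0],M[0,0])),2),'tilt',round(np.degrees(np.arccos(-M[2,2])),2),'F',np.round(s['contact_force'],1),'w',round(s['gripper_width'],3),'q6',round(s['joint_pos'][5],2))
for a in sys.argv[2:]:
    k,z=a.split(':')
    for d in eyes.pinpoint(k,'wrist')[:4]: print(k,round(d['p'],2),np.round(d['uv'],1),np.round(ray(c,d['uv'],float(z)),4)[:2])
np.savez('last.npz',**{k:c[k] for k in('K','R','t')})
E
python3 w.py w1.png peg0:.062 hood:0 orange:.02 orange_key:.032 blue:.02 green:.02
```

```text
t 2.85 tcp [ 0.4727 -0.3169  0.2821] psi 15.16 tilt 0.08 F [-0.4  0.2  1.5] w 0.297 q6 0.58
peg0 0.96 [99.8 10.2] [ 0.5749 -0.1328]
peg0 0.93 [260.7 161.5] [ 0.473 -0.321]
hood 0.65 [260.1  17.4] [ 0.6205 -0.2806]
```

View pics/w1.png

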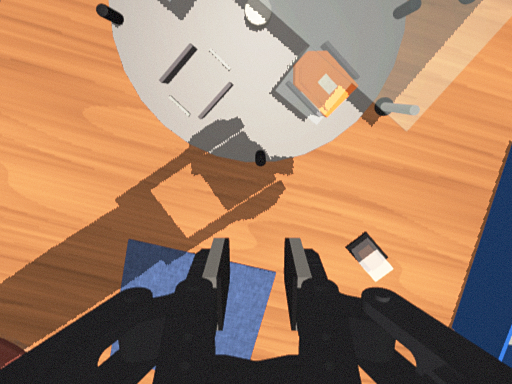

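{"method": "step_arm", "body": {
  "motion": [
    [0,-0.006,-0.1,0,0,0.015,180],
    [0,-0.006,-0.2,0,0,0.015,180],
    [0,-0.006,-0.3,0,0,0.015,180],
    [0,-0.006,-0.38,0,0,0.015,180],
    [0,-0.006,-0.44,0,0,0.015,180],
    [0,-0.006,-0.49,0,0,0.015,180],
    [0,-0.006,-0.49,0,0,0.015,180]
  ]
}}

```text
time: 3.9
tool_pos: [0.4672, -0.3202, 0.0318]
tool_rot: [-0.003, 0.99, 0.14, -0.003]
contact_force: [-0.7, -0.3, 0.7]
gripper_width: 0.296
```

```bash
python3 w.py w2.png peg0:.062
python3 - <<'E'
import numpy as np
A=np.array([.616,-.278]);th=np.radians
p0=np.array([.473,-.320])
for t in list(range(196,107,-8))+[108]:
    p=A+.149*np.array([np.cos(th(t)),np.sin(th(t))]); print(t,np.round((p-p0)/.5,3),round(th(t-196.4)/1.5,3))
E
```

```text
t 3.9 tcp [ 0.4672 -0.3202  0.0318] psi 16.09 tilt 0.51 F [-0.7 -0.3  0.7] w 0.296 q6 0.56
peg0 0.68 [261.1 276.1] [ 0.4738 -0.3199]
196 [-0.     0.002] -0.005
188 [-0.009  0.043] -0.098
180 [-0.012  0.084] -0.191
172 [-0.009  0.125] -0.284
164 [-0.     0.166] -0.377
156 [0.014 0.205] -0.47
148 [0.033 0.242] -0.563
140 [0.058 0.276] -0.656
132 [0.087 0.305] -0.749
124 [0.119 0.331] -0.842
116 [0.155 0.352] -0.935
108 [0.194 0.367] -1.029
108 [0.194 0.367] -1.029
```

View pics/w2.png

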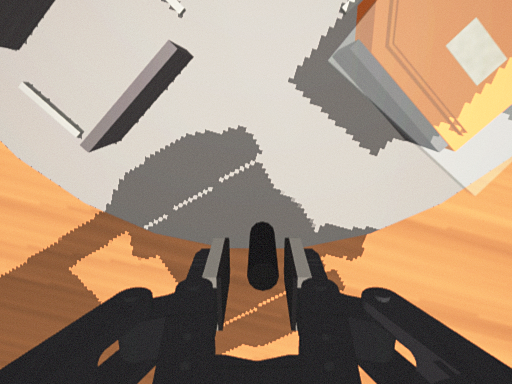

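{"method": "step_arm", "body": {
  "motion": [
    [0.003,0.022,0,0,0,-0.05,180],
    [-0.003,0.043,0,0,0,-0.098,180],
    [-0.005,0.064,0,0,0,-0.145,180],
    [-0.006,0.084,0,0,0,-0.191,180],
    [-0.005,0.105,0,0,0,-0.237,180],
    [-0.003,0.125,0,0,0,-0.284,180],
    [0.001,0.146,0,0,0,-0.33,180],
    [0.006,0.166,0,0,0,-0.377,180],
    [0.012,0.186,0,0,0,-0.423,180],
    [0.02,0.205,0,0,0,-0.47,180]
  ]
}}

```text
time: 5.0
tool_pos: [0.4819, -0.2208, 0.0393]
tool_rot: [0.001, 0.977, -0.211, 0.002]
contact_force: [-2.0, -1.8, 0.1]
gripper_width: 0.294
```

```bash
python3 w.py w3.png peg0:.062 orange:.02 orange_key:.032
```

```text
t 5.0 tcp [ 0.4819 -0.2208  0.0393] psi -24.4 tilt 0.27 F [-2.  -1.8  0.1] w 0.294 q6 1.43
peg0 0.63 [273.6 284.6] [ 0.4769 -0.2259]
orange 0.56 [410.3  60.2] [ 0.5314 -0.3188]
```

View pics/w3.png

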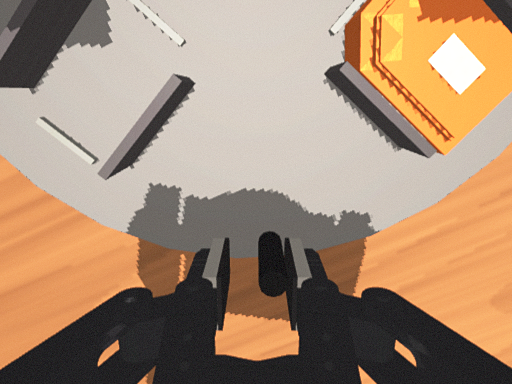

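{"method": "step_arm", "body": {
  "motion": [
    [0.01,0.019,-0.005,0,0,-0.047,180],
    [0.019,0.037,-0.01,0,0,-0.093,180],
    [0.031,0.054,-0.01,0,0,-0.14,180],
    [0.044,0.071,-0.01,0,0,-0.186,180],
    [0.058,0.086,-0.01,0,0,-0.233,180],
    [0.073,0.1,-0.01,0,0,-0.279,180],
    [0.089,0.114,-0.01,0,0,-0.326,180],
    [0.105,0.126,-0.01,0,0,-0.372,180],
    [0.123,0.137,-0.01,0,0,-0.419,180],
    [0.141,0.147,-0.01,0,0,-0.465,180]
  ]
}}

```text
time: 6.2
tool_pos: [0.5511, -0.1466, 0.0319]
tool_rot: [0.0, 0.847, -0.532, -0.0]
contact_force: [-1.8, -1.2, 0.4]
gripper_width: 0.295
```

{"method": "step_arm", "body": {
  "motion": [
    [0.019,0.008,0,0,0,-0.047,180],
    [0.039,0.015,0,0,0,-0.093,180],
    [0.039,0.015,0,0,0,-0.093,180],
    [0.039,0.015,0,0,0,-0.093,180]
  ]
}}

```text
time: 6.6
tool_pos: [0.5709, -0.1391, 0.0319]
tool_rot: [-0.0, 0.809, -0.588, 0.001]
contact_force: [-0.7, -0.1, 0.0]
gripper_width: 0.297
```

```bash
python3 w.py w4.png peg0:.062 orange:.02 orange_key:.032
```

```text
t 6.6 tcp [ 0.5709 -0.1391  0.0319] psi -72.07 tilt 0.06 F [-0.7 -0.1  0. ] w 0.297 q6 2.46
peg0 0.81 [261.4 297. ] [ 0.5678 -0.137 ]
orange 0.96 [414.8  68. ] [ 0.5311 -0.2381]
orange_key 0.65 [372.7   2.9] [ 0.561  -0.2519]
orange_key 0.56 [258.4 298.3] [ 0.5623 -0.117 ]
```

View pics/w4.png

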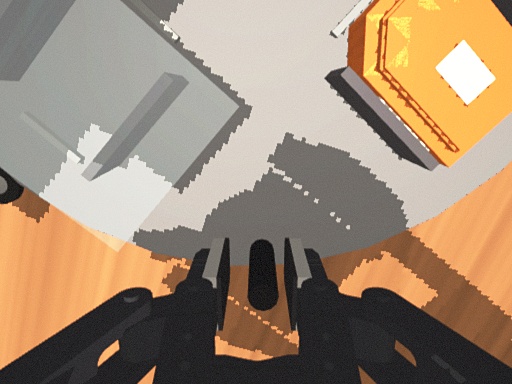

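{"method": "step_arm", "body": {
  "motion": [
    [0,0,0.1,0,0,0,180],
    [0,0,0.2,0,0,0.05,100],
    [-0.01,-0.02,0.3,0,0,0.15,0],
    [-0.02,-0.05,0.34,0,0,0.25,0],
    [-0.03,-0.08,0.34,0,0,0.35,0],
    [-0.05,-0.12,0.34,0,0,0.45,0],
    [-0.07,-0.16,0.34,0,0,0.55,0],
    [-0.083,-0.2,0.34,0,0,0.65,0],
    [-0.083,-0.2,0.34,0,0,0.74,0],
    [-0.083,-0.2,0.34,0,0,0.83,0]
  ]
}}

```text
time: 7.8
tool_pos: [0.5284, -0.2393, 0.2013]
tool_rot: [-0.0, 1.0, -0.005, -0.0]
contact_force: [-0.0, 0.3, -0.7]
gripper_width: 0.997
```

{"method": "step_arm", "body": {
  "motion": [
    [0,0,0,0,0,0.1,0],
    [0,0,0,0,0,0.2,0],
    [0,0,0,0,0,0.3,0],
    [0,0,0,0,0,0.4,0],
    [0,0,0,0,0,0.5,0],
    [0,0,0,0,0,0.6,0],
    [0,0,0,0,0,0.7,0],
    [0,0,0,0,0,0.77,0],
    [0,0,0,0,0,0.77,0]
  ]
}}

```text
time: 8.7
tool_pos: [0.5288, -0.2386, 0.2012]
tool_rot: [-0.0, 0.842, 0.54, -0.0]
contact_force: [-0.4, -0.9, -0.0]
gripper_width: 0.996
```

```bash
python3 w.py w5.png peg0:.062 orange:.02 orange_key:.032
```

```text
t 8.7 tcp [ 0.5288 -0.2386  0.2012] psi 65.33 tilt 0.01 F [-0.4 -0.9 -0. ] w 0.996 q6 -0.12
peg0 0.97 [248.2  41. ] [ 0.568 -0.136]
peg0 0.65 [245.  287.2] [ 0.4745 -0.3288]
orange 0.98 [257.8 166.9] [ 0.5301 -0.2367]
orange_key 0.73 [295.3 170.3] [ 0.5618 -0.252 ]
```

View pics/w5.png

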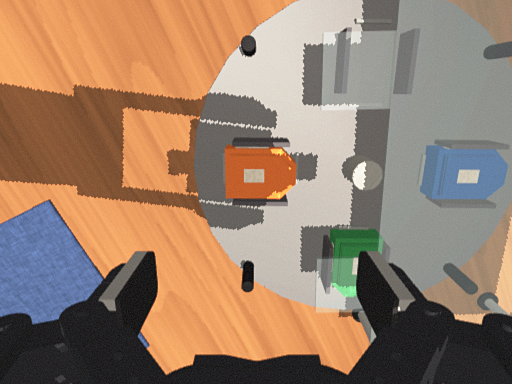

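{"method": "step_arm", "body": {
  "motion": [
    [0.003,0.002,-0.08,0,0,-0.007,0],
    [0.003,0.002,-0.16,0,0,-0.007,0],
    [0.003,0.002,-0.24,0,0,-0.007,0],
    [0.003,0.002,-0.29,0,0,-0.007,0],
    [0.003,0.002,-0.33,0,0,-0.007,0],
    [0.003,0.002,-0.352,0,0,-0.007,0],
    [0.003,0.002,-0.362,0,0,-0.007,0],
    [0.003,0.002,-0.362,0,0,-0.007,0],
    [0.003,0.002,-0.362,0,0,-0.007,0]
  ]
}}

```text
time: 9.8
tool_pos: [0.5315, -0.238, 0.0216]
tool_rot: [0.001, 0.845, 0.535, 0.0]
contact_force: [0.1, -0.4, 0.4]
gripper_width: 0.999
```

```bash
python3 w.py w6.png orange:.02
```

```text
t 9.8 tcp [ 0.5315 -0.238   0.0216] psi 64.72 tilt 0.13 F [ 0.1 -0.4  0.4] w 0.999 q6 -0.11
orange 0.56 [261.4 253.3] [ 0.533  -0.2387]
```

View pics/w6.png

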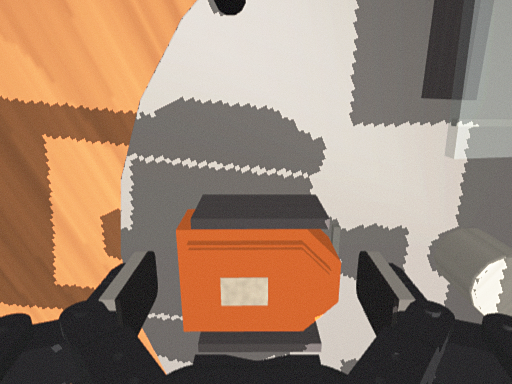

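{"method": "step_arm", "body": {
  "motion": [
    [0,0,0,0,0,0,40],
    [0,0,0,0,0,0,60],
    [0,0,0,0,0,0,255],
    [0,0,0,0,0,0,255],
    [0,0,0,0,0,0,255],
    [0,0,0,0,0,0,255]
  ]
}}

```text
time: 10.5
tool_pos: [0.5317, -0.2381, 0.0217]
tool_rot: [0.001, 0.845, 0.535, 0.001]
contact_force: [0.0, -0.2, 6.0]
gripper_width: 0.732
```

```bash
python3 w.py w7.png
```

```text
t 10.5 tcp [ 0.5317 -0.2381  0.0217] psi 64.73 tilt 0.16 F [ 0.  -0.2  6. ] w 0.732 q6 -0.11
```

View pics/w7.png

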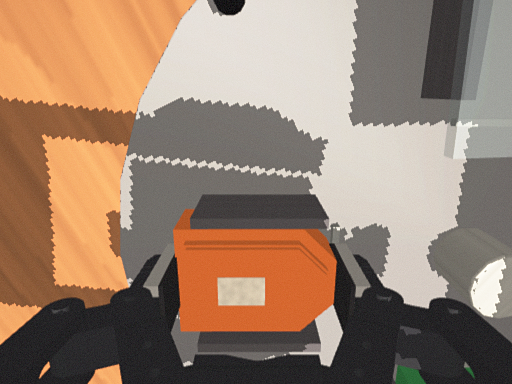

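{"method": "step_arm", "body": {
  "motion": [
    [0,0,0.01,0,0,0,255],
    [0,0,0.03,0,0,0,255],
    [0,0,0.06,0,0,0,255],
    [0,0,0.1,0,0,0,255],
    [0,0,0.15,0,0,0,255],
    [0,0,0.2,0,0,0,255],
    [0,0,0.24,0,0,0,255],
    [0,0,0.26,0,0,0,255]
  ]
}}

```text
time: 11.35
tool_pos: [0.5312, -0.2379, 0.1535]
tool_rot: [0.001, 0.845, 0.535, 0.001]
contact_force: [0.4, 0.2, -1.5]
gripper_width: 0.737
```

```bash
python3 w.py w8.png orange:.14; python3 -c "
from h import *
c=grab('scene','s8.png');c=grab('top','t8.png')
for n in('orange','mat','grey','dock','grey_key'):print(n,[(round(d['p'],2),np.round(ray(c,d['uv'],{'orange':.14,'mat':0,'dock':0,'grey':.008,'grey_key':.02}[n]),4)) for d in eyes.pinpoint(n,'top')])
"
```

```text
t 11.35 tcp [ 0.5312 -0.2379  0.1535] psi 64.73 tilt 0.19 F [ 0.4  0.2 -1.5] w 0.737 q6 -0.11
orange 0.69 [256.8 257.8] [ 0.5272 -0.2454]
orange [(0.61, array([0.7333, 0.18  , 0.14  ])), (0.56, array([ 0.5337, -0.2427,  0.14  ]))]
mat [(0.92, array([0.2833, 0.1926, 0.    ])), (0.9, array([0.4999, 0.0852, 0.    ])), (0.85, array([ 0.2094, -0.2823,  0.    ]))]
grey [(0.75, array([0.5351, 0.3254, 0.008 ])), (0.62, array([0.4888, 0.0772, 0.008 ]))]
dock [(0.79, array([0.5194, 0.3164, 0.    ]))]
grey_key [(0.48, array([0.5457, 0.323 , 0.02  ])), (0.34, array([ 0.5917, -0.2771,  0.02  ]))]
```

View pics/w8.png

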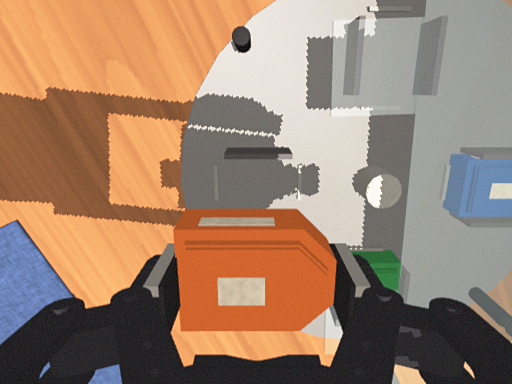

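View pics/s8.png

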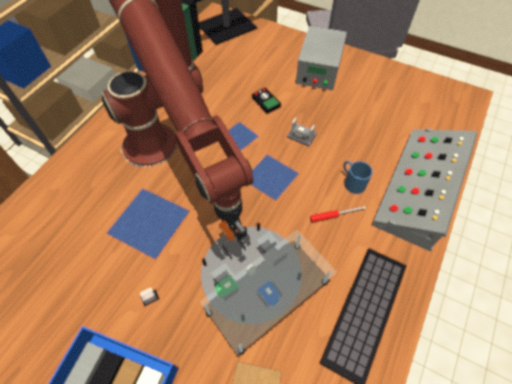

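{"method": "step_arm", "body": {
  "motion": [
    [-0.006,0.05,0,0,0,0.03,255],
    [-0.012,0.12,0,0,0,0.06,255],
    [-0.02,0.2,0,0,0,0.09,255],
    [-0.028,0.28,0,0,0,0.13,255],
    [-0.036,0.36,0,0,0,0.17,255],
    [-0.044,0.44,0,0,0,0.21,255],
    [-0.052,0.52,0,0,0,0.24,255],
    [-0.058,0.59,0,0,0,0.273,255],
    [-0.063,0.646,0,0,0,0.273,255],
    [-0.063,0.646,0,0,0,0.273,255]
  ]
}}

```text
time: 12.8
tool_pos: [0.4982, 0.0882, 0.1497]
tool_rot: [-0.001, 0.717, 0.697, -0.0]
contact_force: [-0.1, -0.6, -0.3]
gripper_width: 0.736
```

{"method": "step_arm", "body": {
  "motion": [
    [0,0,-0.05,0,0,0,255],
    [0,0,-0.12,0,0,0,255],
    [0,0,-0.18,0,0,0,255],
    [0,0,-0.22,0,0,0,255],
    [0,0,-0.25,0,0,0,255],
    [0,0,-0.27,0,0,0,255],
    [0,0,-0.28,0,0,0,255],
    [0,0,-0.285,0,0,0,255]
  ]
}}

```text
time: 13.6
tool_pos: [0.4996, 0.0854, 0.008]
tool_rot: [0.0, 0.718, 0.696, 0.0]
contact_force: [0.3, 0.2, -0.6]
gripper_width: 0.727
```

```bash
python3 w.py w9.png orange:.01 mat:0
```

```text
t 13.6 tcp [0.4996 0.0854 0.008 ] psi 88.19 tilt 0.04 F [ 0.3  0.2 -0.6] w 0.727 q6 0.05
orange 0.86 [256.1 254.9] [0.4989 0.0867]
```

View pics/w9.png

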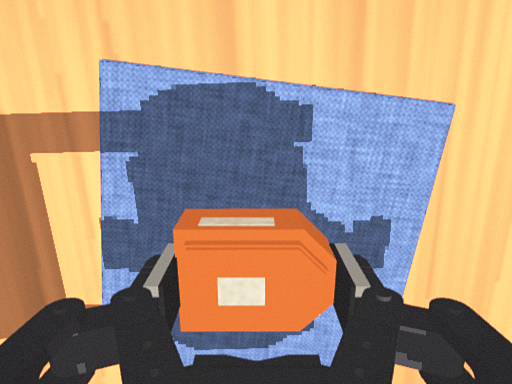

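{"method": "step_arm", "body": {
  "motion": [
    [0,0,-0.002,0,0,0,255],
    [0,0,-0.004,0,0,0,255],
    [0,0,-0.004,0,0,0,255]
  ]
}}

```text
time: 14.05
tool_pos: [0.4991, 0.0855, 0.006]
tool_rot: [0.0, 0.718, 0.696, 0.0]
contact_force: [-0.6, 0.3, -0.6]
gripper_width: 0.729
```

{"method": "step_arm", "body": {
  "motion": [
    [0,0,-0.002,0,0,0,255],
    [0,0,-0.002,0,0,0,255]
  ]
}}

```text
time: 14.25
tool_pos: [0.4991, 0.0855, 0.0048]
tool_rot: [0.0, 0.718, 0.696, 0.0]
contact_force: [-0.1, -0.9, -0.4]
gripper_width: 0.729
```

{"method": "step_arm", "body": {
  "motion": [
    [0,0,-0.002,0,0,0,255],
    [0,0,-0.002,0,0,0,255]
  ]
}}

```text
time: 14.45
tool_pos: [0.4994, 0.0855, 0.0048]
tool_rot: [0.0, 0.718, 0.696, -0.0]
contact_force: [-3.5, -0.3, 6.9]
gripper_width: 0.735
```

{"method": "step_arm", "body": {
  "motion": [
    [0,0,-0.002,0,0,0,255],
    [0,0,-0.002,0,0,0,255]
  ]
}}

```text
time: 14.65
tool_pos: [0.4997, 0.0855, 0.0047]
tool_rot: [0.0, 0.718, 0.696, -0.0]
contact_force: [-7.0, -0.4, 10.8]
gripper_width: 0.732
```

{"method": "step_arm", "body": {
  "motion": [
    [0,0,0.001,0,0,0,70],
    [0,0,0.002,0,0,0,40],
    [0,0,0.002,0,0,0,0],
    [0,0,0.002,0,0,0,0],
    [0,0,0.002,0,0,0,0]
  ]
}}

```text
time: 15.15
tool_pos: [0.4989, 0.0855, 0.0036]
tool_rot: [-0.0, 0.718, 0.696, -0.0]
contact_force: [-0.7, 0.3, 0.3]
gripper_width: 1.004
```

{"method": "step_arm", "body": {
  "motion": [
    [0,0,0.03,0,0,0,0],
    [0,0,0.1,0,0,0,0],
    [0,0,0.2,0,0,0,0],
    [0,0,0.28,0,0,0,0],
    [0,0,0.3,0,0,-0.1,0],
    [0,0,0.3,0,0,-0.2,0],
    [0,0,0.3,0,0,-0.3,0],
    [0,0,0.3,0,0,-0.4,0],
    [0,0,0.3,0,0,-0.5,0],
    [0,0,0.3,0,0,-0.6,0]
  ]
}}

```text
time: 16.15
tool_pos: [0.4989, 0.0855, 0.1535]
tool_rot: [-0.0, 0.95, 0.311, -0.0]
contact_force: [0.4, 0.1, 0.1]
gripper_width: 1.004
```

```bash
python3 w.py w10.png orange:.003 orange_key:.015 mat:0
```

```text
t 16.15 tcp [0.4989 0.0855 0.1535] psi 36.27 tilt 0.02 F [0.4 0.1 0.1] w 1.004 q6 0.96
orange 0.61 [257.2 175.8] [0.4991 0.0858]
orange_key 0.63 [282.2 150.1] [0.5316 0.0839]
mat 0.61 [ 41.1 269.3] [0.2978 0.1999]
```

View pics/w10.png

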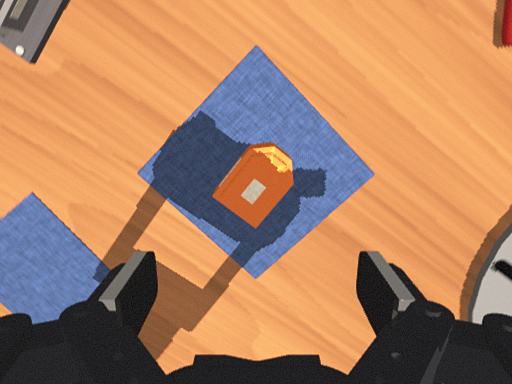

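{"method": "step_arm", "body": {
  "motion": [
    [0.005,0.05,0.05,0,0,-0.06,0],
    [0.01,0.1,0.1,0,0,-0.12,0],
    [0.015,0.18,0.1,0,0,-0.18,0],
    [0.02,0.26,0.1,0,0,-0.24,0],
    [0.03,0.34,0.1,0,0,-0.3,0],
    [0.035,0.42,0.1,0,0,-0.36,0],
    [0.038,0.47,0.1,0,0,-0.42,0],
    [0.038,0.47,0.1,0,0,-0.443,0],
    [0.038,0.47,0.1,0,0,-0.443,0],
    [0.038,0.47,0.1,0,0,-0.443,0]
  ]
}}

```text
time: 17.35
tool_pos: [0.518, 0.3203, 0.2036]
tool_rot: [0.0, 1.0, -0.012, -0.0]
contact_force: [-0.4, -0.4, 0.3]
gripper_width: 0.997
```

```bash
python3 w.py w11.png grey:.008 grey_key:.02 dock:0
```

```text
t 17.35 tcp [0.518  0.3203 0.2036] psi -1.33 tilt 0.02 F [-0.4 -0.4  0.3] w 0.997 q6 2.03
grey 0.62 [254.1 166.1] [0.517  0.3231]
grey_key 0.89 [254.6 137.5] [0.5475 0.3218]
```

View pics/w11.png

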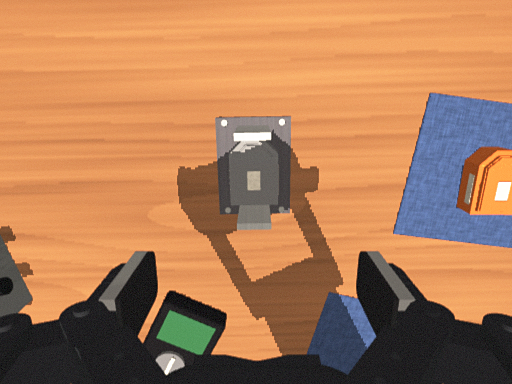

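```bash
python3 -c "
import cv2
a=cv2.imread('pics/w11.png');cv2.imwrite('pics/w11b.png',cv2.resize(a[105:240,205:305],None,fx=4.4,fy=4.4,interpolation=cv2.INTER_CUBIC))"
```

```text
(no output)
```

View pics/w11b.png

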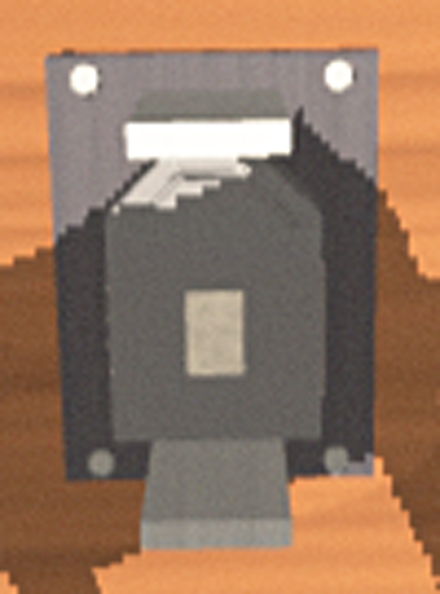

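```bash
python3 - <<'E'
from h import *
c=dict(np.load('last.npz'))
f=lambda u,v:((u+.5)/4.4-.5+205,(v+.5)/4.4-.5+105)
def pts(L,z):
    P=np.array([ray(c,f(*p),z)[:2] for p in L]);print(np.round(P,4).tolist(),'mean',np.round(P.mean(0),4));
    e=[P[0]-P[3],P[1]-P[2]];print('yaw',[round(np.degrees(np.arctan2(v[1],v[0])),2) for v in e],'len',[round(np.linalg.norm(v),4) for v in e], 'wid',np.linalg.norm(P[1]-P[0]))
pts([(47,55),(378,48),(373,476),(66,478)],.008)
pts([(84,76),(338,75),(336,459),(101,462)],.0095)
pts([(186,292),(245,290),(243,374),(187,376)],.038)
E
```

```text
[[0.5666, 0.3597], [0.5664, 0.2864], [0.4658, 0.2871], [0.467, 0.3609]] mean [0.5164 0.3235]
yaw [np.float64(-0.7), np.float64(-0.36)] len [np.float64(0.0996), np.float64(0.1006)] wid 0.07326054307162264
[[0.562, 0.3516], [0.5609, 0.2954], [0.4709, 0.296], [0.4714, 0.3521]] mean [0.5163 0.3238]
yaw [np.float64(-0.35), np.float64(-0.42)] len [np.float64(0.0906), np.float64(0.09)] wid 0.05620868238760133
[[0.5191, 0.3296], [0.5192, 0.3171], [0.5008, 0.3179], [0.5006, 0.3299]] mean [0.5099 0.3236]
yaw [np.float64(-1.13), np.float64(-2.48)] len [np.float64(0.0185), np.float64(0.0185)] wid 0.0124693009631156
```

{"method": "step_arm", "body": {
  "motion": [
    [-0.005,-0.08,0,0,0,0,0],
    [-0.01,-0.17,0,0,0,0,0],
    [-0.02,-0.26,0,0,0,0,0],
    [-0.03,-0.35,-0.01,0,0,0,0],
    [-0.035,-0.43,-0.01,0,0,0,0],
    [-0.035,-0.476,-0.01,0,0,0,0],
    [-0.035,-0.476,-0.01,0,0,0,0],
    [-0.035,-0.476,-0.01,0,0,0,0]
  ]
}}

```text
time: 18.35
tool_pos: [0.5006, 0.0821, 0.199]
tool_rot: [-0.0, 1.0, -0.013, 0.0]
contact_force: [0.2, -0.1, -0.2]
gripper_width: 1.0
```

```bash
python3 w.py w12.png orange:.003 orange_key:.015;python3 -c "
import cv2
a=cv2.imread('pics/w12.png');cv2.imwrite('pics/w12b.png',cv2.resize(a[105:240,205:305],None,fx=4.4,fy=4.4,interpolation=cv2.INTER_CUBIC))"
```

```text
t 18.35 tcp [0.5006 0.0821 0.199 ] psi -1.52 tilt 0.04 F [ 0.2 -0.1 -0.2] w 1.0 q6 1.61
orange 0.8 [254.2 168.5] [0.4972 0.0851]
orange_key 0.71 [254.9 134.9] [0.5327 0.0833]
```

View pics/w12b.png

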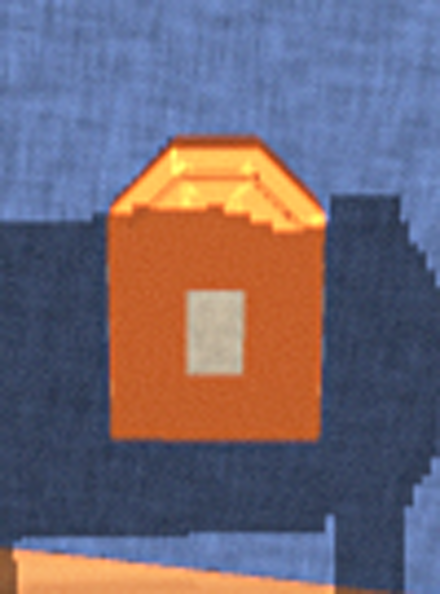

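{"method": "step_arm", "body": {
  "motion": [
    [-0.003,0.007,-0.09,0,0,0,0],
    [-0.003,0.007,-0.18,0,0,0,0],
    [-0.003,0.007,-0.27,0,0,0,0],
    [-0.003,0.007,-0.33,0,0,0,0],
    [-0.003,0.007,-0.37,0,0,0,0],
    [-0.003,0.007,-0.388,0,0,0,30],
    [-0.003,0.007,-0.388,0,0,0,60],
    [-0.003,0.007,-0.388,0,0,0,90]
  ]
}}

```text
time: 19.3
tool_pos: [0.5001, 0.0864, 0.0059]
tool_rot: [-0.0, 1.0, -0.012, 0.001]
contact_force: [1.1, -0.2, 0.3]
gripper_width: 0.648
```

```bash
python3 w.py w13.png
```

```text
t 19.3 tcp [0.5001 0.0864 0.0059] psi -1.4 tilt 0.11 F [ 1.1 -0.2  0.3] w 0.648 q6 1.62
```

View pics/w13.png

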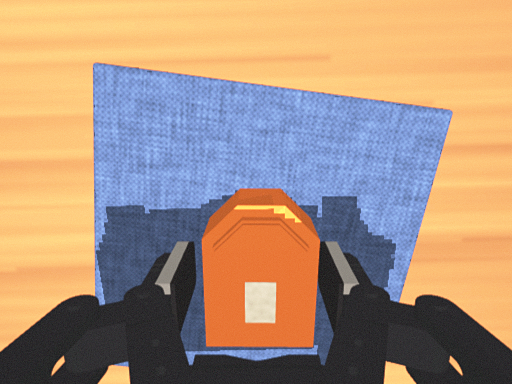

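Centred between the pads; close and lift.

{"method": "step_arm", "body": {
  "motion": [
    [0,0,0,0,0,0,110],
    [0,0,0,0,0,0,255],
    [0,0,0,0,0,0,255],
    [0,0,0,0,0,0,255],
    [0,0,0,0,0,0,255]
  ]
}}

```text
time: 19.85
tool_pos: [0.5007, 0.0861, 0.0067]
tool_rot: [-0.0, 1.0, -0.013, 0.002]
contact_force: [0.2, 0.3, 6.3]
gripper_width: 0.527
```

```bash
python3 w.py w14.png
```

```text
t 19.85 tcp [0.5007 0.0861 0.0067] psi -1.45 tilt 0.2 F [0.2 0.3 6.3] w 0.527 q6 1.62
```

{"method": "step_arm", "body": {
  "motion": [
    [0,0,0.01,0,0,0,255],
    [0,0,0.03,0,0,0,255],
    [0,0,0.07,0,0,0,255],
    [0,0,0.13,0,0,0,255],
    [0,0,0.2,0,0,0,255],
    [0,0,0.26,0,0,0,255],
    [0,0,0.28,0,0,0,255],
    [0,0,0.28,0,0,0,255]
  ]
}}

```text
time: 20.7
tool_pos: [0.5001, 0.086, 0.1467]
tool_rot: [-0.0, 1.0, -0.013, 0.002]
contact_force: [1.1, 0.2, -0.8]
gripper_width: 0.524
```

```bash
python3 w.py w15.png;python3 -c "
import cv2
a=cv2.imread('pics/w14.png');b=cv2.imread('pics/w15.png');cv2.imwrite('pics/w15b.png',cv2.resize(cv2.hconcat([a[170:370,130:390],b[170:370,130:390]]),None,fx=1.5,fy=1.5))"
```

```text
t 20.7 tcp [0.5001 0.086  0.1467] psi -1.45 tilt 0.22 F [ 1.1  0.2 -0.8] w 0.524 q6 1.62
```

View pics/w15b.png

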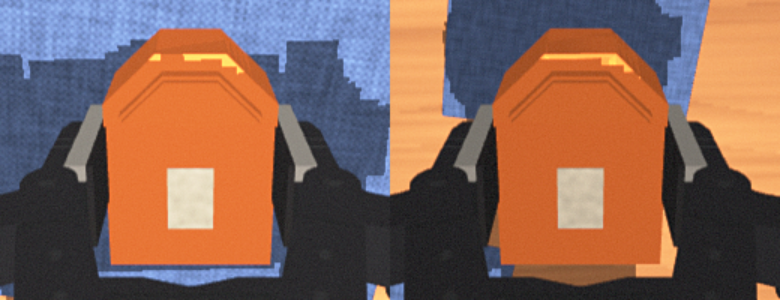

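{"method": "step_arm", "body": {
  "motion": [
    [0.003,0.04,0,0,0,0,255],
    [0.008,0.1,0,0,0,0,255],
    [0.013,0.17,0,0,0,0,255],
    [0.018,0.24,0,0,0,0,255],
    [0.024,0.31,0,0,0,0,255],
    [0.029,0.38,0,0,0,0,255],
    [0.033,0.44,0,0,0,0,255],
    [0.035,0.474,0,0,0,0,255],
    [0.035,0.474,0,0,0,0,255],
    [0.035,0.474,0,0,0,0,255]
  ]
}}

```text
time: 21.75
tool_pos: [0.5158, 0.3221, 0.1431]
tool_rot: [0.001, 1.0, -0.012, -0.001]
contact_force: [0.9, 0.3, -1.7]
gripper_width: 0.524
```

{"method": "step_arm", "body": {
  "motion": [
    [0,0,-0.03,0,0,0,255],
    [0,0,-0.07,0,0,0,255],
    [0,0,-0.11,0,0,0,255],
    [0,0,-0.14,0,0,0,255],
    [0,0,-0.165,0,0,0,255],
    [0,0,-0.18,0,0,0,255],
    [0,0,-0.18,0,0,0,255],
    [0,0,-0.18,0,0,0,255]
  ]
}}

```text
time: 22.55
tool_pos: [0.517, 0.3231, 0.0553]
tool_rot: [-0.0, 1.0, -0.013, 0.0]
contact_force: [0.2, -0.3, -0.9]
gripper_width: 0.523
```

```bash
python3 w.py w16.png; python3 -c "
from h import *
c=grab('scene','s16.png')
a=cv2.imread('pics/s16.png');cv2.imwrite('pics/s16b.png',cv2.resize(a[90:170,250:350],None,fx=7,fy=7,interpolation=2))"
```

```text
t 22.55 tcp [0.517  0.3231 0.0553] psi -1.44 tilt 0.06 F [ 0.2 -0.3 -0.9] w 0.523 q6 2.03
```

View pics/w16.png

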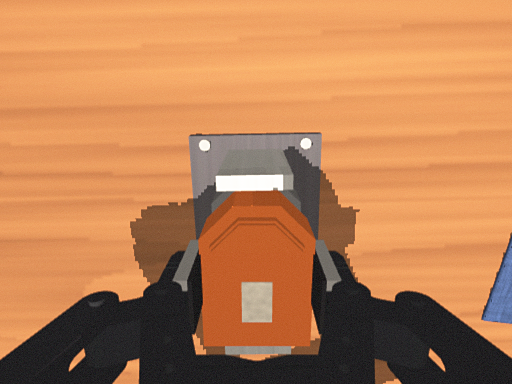

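View pics/s16b.png

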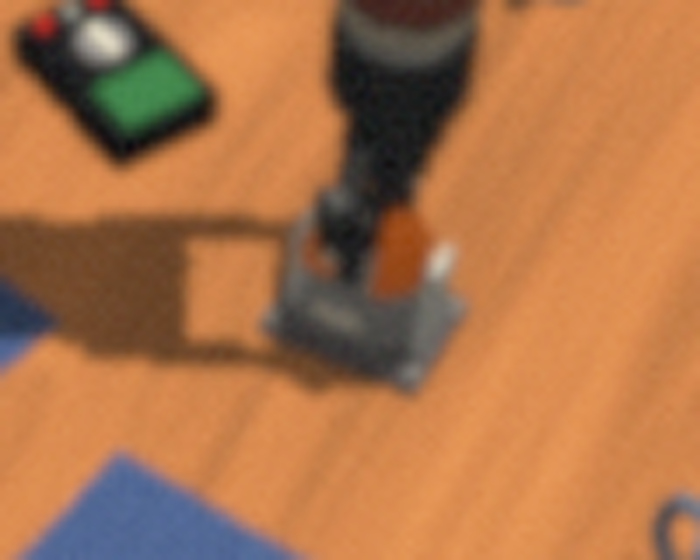

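```bash
python3 - <<'E'
from h import *
c=dict(np.load('last.npz'))
for n,uv,z in[('scrL',(204.5,145.5),.0095),('scrR',(306,143.5),.0095),('chkL',(216,183),.07),('chkR',(284,182.5),.07),('chkL',(216,183),.078),('chkR',(284,182.5),.078),('dockL',(191,135),.008),('dockR',(321,133),.008),('labL',(241.5,302),.0816),('labR',(272.5,302),.0816)]:
    print(n,np.round(ray(c,uv,z),4))
E
```

```text
scrL [0.5611 0.3514 0.0095]
scrR [0.5608 0.2949 0.0095]
chkL [0.5554 0.3384 0.07  ]
chkR [0.5549 0.3118 0.07  ]
chkL [0.5575 0.3373 0.078 ]
chkR [0.557  0.3124 0.078 ]
dockL [0.5669 0.3587 0.008 ]
dockR [0.5662 0.2864 0.008 ]
labL [0.5093 0.3296 0.0816]
labR [0.509  0.3173 0.0816]
```

{"method": "step_arm", "body": {
  "motion": [
    [0.001,0,-0.006,0,0,0,255],
    [0.001,0,-0.012,0,0,0,255],
    [0.001,0,-0.018,0,0,0,255],
    [0.001,0,-0.022,0,0,0,255],
    [0.001,0,-0.024,0,0,0,255],
    [0.001,0,-0.024,0,0,0,255]
  ]
}}

```text
time: 23.25
tool_pos: [0.5169, 0.3229, 0.0425]
tool_rot: [0.0, 1.0, -0.013, -0.0]
contact_force: [0.6, 0.7, -0.4]
gripper_width: 0.521
```

{"method": "step_arm", "body": {
  "motion": [
    [0,0,-0.002,0,0,0,255],
    [0,0,-0.004,0,0,0,255],
    [0,0,-0.004,0,0,0,255]
  ]
}}

```text
time: 23.55
tool_pos: [0.517, 0.3229, 0.0407]
tool_rot: [0.0, 1.0, -0.013, -0.0]
contact_force: [-0.6, -0.1, -1.4]
gripper_width: 0.519
```

{"method": "step_arm", "body": {
  "motion": [
    [0,0,-0.002,0,0,0,255],
    [0,0,-0.004,0,0,0,255],
    [0,0,-0.004,0,0,0,255]
  ]
}}

```text
time: 23.85
tool_pos: [0.5169, 0.3229, 0.0386]
tool_rot: [0.0, 1.0, -0.013, -0.0]
contact_force: [-0.7, 0.3, -0.4]
gripper_width: 0.521
```

{"method": "step_arm", "body": {
  "motion": [
    [0,0,-0.002,0,0,0,255],
    [0,0,-0.004,0,0,0,255],
    [0,0,-0.004,0,0,0,255]
  ]
}}

```text
time: 24.15
tool_pos: [0.5169, 0.3229, 0.0366]
tool_rot: [0.0, 1.0, -0.013, -0.0]
contact_force: [-1.2, -0.7, -0.1]
gripper_width: 0.523
```

{"method": "step_arm", "body": {
  "motion": [
    [0,0,-0.002,0,0,0,255],
    [0,0,-0.003,0,0,0,255],
    [0,0,-0.003,0,0,0,255]
  ]
}}

```text
time: 24.45
tool_pos: [0.5172, 0.3231, 0.0358]
tool_rot: [-0.0, 1.0, -0.013, 0.0]
contact_force: [-1.2, -1.8, 2.6]
gripper_width: 0.526
```

{"method": "step_arm", "body": {
  "motion": [
    [0,0,-0.002,0,0,0,255],
    [0,0,-0.002,0,0,0,255]
  ]
}}

```text
time: 24.65
tool_pos: [0.5174, 0.3232, 0.0358]
tool_rot: [-0.0, 1.0, -0.013, 0.0]
contact_force: [-4.3, -2.3, 8.0]
gripper_width: 0.523
```

{"method": "step_arm", "body": {
  "motion": [
    [0,0,0.001,0,0,0,115],
    [0,0,0.002,0,0,0,90],
    [0,0,0.002,0,0,0,60],
    [0,0,0.002,0,0,0,30],
    [0,0,0.002,0,0,0,30]
  ]
}}

```text
time: 25.15
tool_pos: [0.517, 0.3229, 0.0351]
tool_rot: [0.0, 1.0, -0.013, -0.0]
contact_force: [1.2, -0.1, -0.4]
gripper_width: 0.879
```

{"method": "step_arm", "body": {
  "motion": [
    [0,0,0.02,0,0,0,30],
    [0,0,0.06,0,0,0,30],
    [0,0,0.12,0,0,0,30],
    [0,0,0.2,0,0,0,30],
    [0,0,0.28,0,0,0,30],
    [0,0,0.34,0,0,0,30],
    [0,0,0.34,0,0,0,30]
  ]
}}

```text
time: 25.85
tool_pos: [0.52, 0.3244, 0.2132]
tool_rot: [-0.003, 1.0, -0.013, 0.005]
contact_force: [0.5, 0.1, 0.2]
gripper_width: 0.881
```

```bash
python3 w.py w17.png orange:.032 orange_key:.044 dock:0; python3 -c "
from h import *
c=grab('scene','s17.png')
a=cv2.imread('pics/s17.png');b=cv2.imread('pics/w17.png');cv2.imwrite('pics/s17b.png',cv2.hconcat([cv2.resize(a[90:190,250:350],(400,400),interpolation=2),cv2.resize(b[110:240,190:320],(400,400),interpolation=2)]))
c=grab('top')
for k in('blue','green'):print(k,[(round(d['p'],2),np.round(ray(c,d['uv'],.02),3)) for d in eyes.pinpoint(k,'top')])"
```

```text
t 25.85 tcp [0.52   0.3244 0.2132] psi -1.44 tilt 0.7 F [0.5 0.1 0.2] w 0.881 q6 2.03
orange 0.55 [260.1 173.2] [0.5171 0.3224]
orange_key 0.8 [260.7 142.4] [0.5488 0.3212]
blue []
green [(0.4, array([ 0.589, -0.369,  0.02 ]))]
```

View pics/s17b.png

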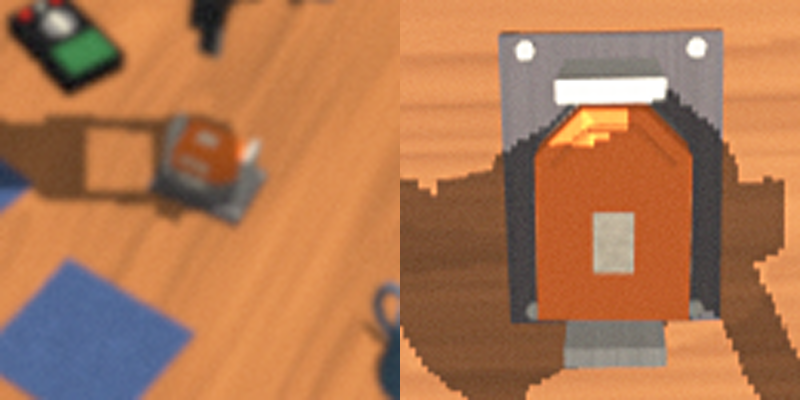

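View pics/s17.png

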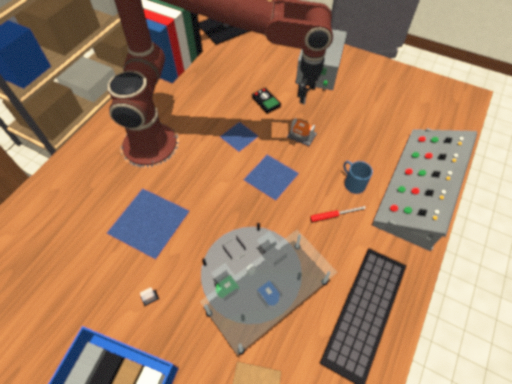

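{"method": "step_arm", "body": {
  "motion": [
    [0,0,0,0,0,0,30],
    [0,0,0,0,0,0,30],
    [0,0,0,0,0,0,30]
  ]
}}

```text
time: 26.55
tool_pos: [0.517, 0.323, 0.2051]
tool_rot: [0.0, 1.0, -0.013, -0.0]
contact_force: [-0.3, -0.5, -0.1]
gripper_width: 0.889
```

```bash
python3 -c "
from h import *
print(manip.job_done())"
```

```text
the job is handed in; nothing more can be done
None
```

The job is handed in at 26.6 s. The orange cassette is stacked on the grey one in the dock with the cut ends together. No verdict is reported, so success is judged only from my own checks.

**What I did:**
1. Turned the carousel about 86° clockwise by its front peg, until the orange cassette stood in the hood's open front.
2. Lifted it out by its ends and set it flat on the middle-sized (150 mm) mat.
3. Regripped it by its long sides and lowered it onto the grey cassette.

**What the last checks showed:**
- **Seating:** The skirt slid over the platform with no resistance. The cassette stopped with its underside at about 32 mm, the seated height, with 8 N of contact force as I pressed down.
- **Alignment:** In the wrist picture it sits straight between the cheeks, cut end forward. The network put it at (0.517, 0.322) m. The grey cassette, measured the same way earlier, was at (0.517, 0.323) m.
- **Other cassettes and table items:** The scene picture shows blue and green still on the carousel, and nothing looks moved.

**Checks that failed or disagreed:**
- In the last top picture the network found green only weakly (0.4) and did not find blue. For those two I went by the scene picture.
- The dock's edges gave its yaw as about −0.5°, while the marks on the cassettes suggested about −1.5°. I inserted at −1.4°, which is within the play.

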